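Load a packet into the bench sealer and hold its press head at the third click

ROBOT

A 6-joint arm with a two-finger parallel gripper is mounted at the origin on a cart in front of the work surface, level with it; the furniture and walls round the work are solid. World frame = base frame: x ahead of the robot, y to its left, z up, the work surface at z = 0. Lengths are in mm, angles in rad, forces in N, time in s.
With the tool pointing down it reaches from about 325 to 875 mm from the base axis. Payload 4.4 kg.
Tool frame: the origin (TCP) lies on the centre line of the jaws, within the pads' length; the fingertips stand ahead of it and the grasp point (between the pads) lies 6 mm ahead of it (ctrl.tcp_to_tips is the z of the fingertips in the tool frame, in mm); z points along the fingers, y is the line along which they close (so a half turn about z gives the same grasp; the last joint's range is limited). The gripper opens to 85 mm and grips with 20 to 120 N. Pads are 22 mm wide; open, the fingers measure 114 mm over their backs; the gripper's body (76 mm by 85 mm) begins 54 mm behind the grasp point. The pads swing forward as they close: fully open they stand 13 mm farther back than shut.
Start: joints at [-1.294, 0.207, 1.542, -0, 1.393, -0.15], TCP at [238.539, -523.189, 256.282] pointing down, gripper open.
Joint ranges: [-2.73, 2.73], [-0.86, 2.22], [0.23, 2.46], [-1.11, 4.25], [0.08, 2.63], [-2.82, 2.82]. Speed limits (rad/s): [2.79, 2.79, 3.14, 3.14, 3.14, 3.14].

INTERFACE

Orientations are given as a 3x3 rotation matrix whose columns are the frame's x, y, z axes.
In Python, from plant import ctrl, sensors, optics gives the robot as it stands. Calls block until the motion is done:
- ctrl.move_ptp(position, orientation): joint-space move of the TCP to a pose.
- ctrl.move_l(position, rot=None, vel=150, threshold=None): straight line of the TCP; rot=None keeps the orientation; vel is the mean speed in mm/s. With threshold (N) it stops when the force on the tool has changed by that much, and returns True; else False.
- ctrl.set_joints(angles): joint-space move.
- ctrl.gripper_to(opening, force=None): finger opening in mm; force is the grip in N (None keeps the last); returns when the fingers have stopped.
- ctrl.hold(seconds).
- ctrl.solve_ik(position, orientation): joint angles nearest the present ones, or None.
- sensors.read_state(): the state.
- optics.grab_frame(name): name is "scene" or "top" or "wrist"; returns (picture, depth): 480x640x3 uint8, red, green, blue; 480x640 float32, mm along the optical axis (not along the pixel's ray), 0 where there is no reading.
- optics.camera_params(name): a dict with "mtx" (3x3 intrinsics, pixels), "R" (3x3) and "t" (3): a world point X has camera coordinates R X + t; the wrist camera has in their place "T_tool_cam" (4x4, takes a point from camera to tool coordinates, whose origin is the TCP and whose axes are the flange's). Camera axes: x right, y down, z forward; pixel columns grow to the right and rows downward; lengths in mm; the calibration is good to about 2 mm. A picture is of the moment at which its call begins: read the wrist's pose just before it. camera_params takes no time and is no camera call.
A pose or a line that the arm cannot do raises ctrl.MotionError and nothing moves.
- ctrl.finish_job(): hands the job in; it is judged then, once.
The state is a dict: "t": time; "q": joint angles; "qvel": joint speeds; "tau": joint torques, N m; "eef_pos": TCP position; "eef_rot": TCP orientation; "force": force on the tool from outside, world axes, zero at the start; "wrist_torque": the same for the moment, N m; "grip_width": finger opening in mm; "grasp_force": force on a finger pad.
Only numpy, scipy, OpenCV 4.12 (cv2) and the standard library are available. Lean on these libraries where they do the work, as an engineer would, in place of code of your own. Each camera call takes 0.05 s, during which the arm holds its last target. There are 200 camera calls.

TASK

Lift the kraft packet out of its wooden stand and set it upright, short end down, fully home in the slot of the packet sealer, and let go of it. Then push the sealer's spring-loaded black press head down past its first two clicks to the third click, 45 mm below its rest height and not on down to the end stop, and finish while still holding it there against its spring. Do not press the head before the packet is in, and leave the bell, the tape roll and the small sign where they are.

Things in the scene. Friction and masses are not known exactly. Their poses are not given: they have to be found in the camera images.
- packet_center (a point): Centre of the loose kraft packet, a stiff block 62 x 100 x 14 mm, 40 to 85 g. It starts on a short end in the wooden stand: 100 mm tall, bottom 7 mm above the counter. Own axes: x along the 62 mm width, y along the 100 mm length (up at the start), z along the 14 mm thickness (level), so its yaw is that of its width. Grasp it across the 14 mm, above the stand.
- stand: Fixed dark wooden stand that holds the packet, a block 100 x 56 x 45 mm (x, y, z) on a 112 x 68 x 6 mm foot; origin at the centre of its underside on the counter. A slot 66 x 18 mm (long along its own x), 38 mm deep from the top, holds the packet with 2 mm of play on each side. May stand at the left or the right and be turned.
- slot_floor (a point): Centre of the slot's floor in the fixed packet sealer (white and steel, 174 x 105 mm; top of its dark lips 92 mm above the counter; left or right). Slot 72 x 20 mm (long along the point's x; z up), 50 mm deep, floor 40 mm above the counter. The packet has 5 mm (x), 3 mm (y) of play a side; fully home its centre is 50 mm above this point and 50 mm sticks out. The press head is at x = -85 mm.
- head_top (a point): Middle of the flat top of the sealer's press head, a black rounded bar 34 x 50 x 12 mm (x, y, z; axes as the slot's) on a round vertical stem. At rest its top is 160 mm above the counter; the point moves straight down with it. Push it from above, e.g. with closed fingertips. Three dark grooves on the stem reach the top of the collar one by one at the three clicks.
- press_head (a joint): Downward travel of the press head in m: 0 at rest, clicks at 0.015, 0.030 and 0.045 (the third), end stop at 0.056. A spring pushes it up with about 6 N at rest to 9 N at the third click, the click bumps adding or taking about 2.5 N (so 3.5 to 12 N in all); let go anywhere, it returns to 0.
- bell: Bystander: white domed counter bell, 74 mm across, 57 mm high, loose on the counter; origin at the centre of its underside.
- tape: Bystander: roll of label tape lying flat, 98 mm across, 25 mm high, loose on the counter; origin at the centre of its underside.
- sign: Bystander: small black card sign in a wooden foot, 22 x 85 x 64 mm, loose on the counter; origin at the centre of its underside.
Things that resemble listed ones, but are neither listed nor needed, are in the scene too. Leave any green or pink look-alike of the part that bears packet_center alone.

How it is judged:
By the outcome, as a careful person would: the job done as asked, in the order asked, and still so for the second after the job is handed in, while the arm keeps its last pose, push and grip.
It also fails if it takes over 54 s, if anything falls off the work surface, if the arm or the gripper's body presses on something with over 40 N, if the wrist force passes 120 N, or if a joint passes its speed limit or range.

## Working session

There is one attempt and no reset: what is moved stays moved. The work goes in short steps, each a Python script; the robot and the scene stay as the last script left them, time stands still between calls to the robot, and variables do not carry over. Pictures are saved under pics/ and viewed, at most 10 in all, crops included, and the job is handed in when it is done.

```bash
mkdir -p pics; ls
python3 - <<'E'
from plant import ctrl, sensors, optics
import cv2,numpy as np
for n in ["scene","top"]:
    p,d=optics.grab_frame(n); cv2.imwrite(f"pics/{n}0.png",p[:,:,::-1]); np.save(f"pics/{n}0.npy",d)
    c=optics.camera_params(n); print(n,c)
print(ctrl.tcp_to_tips, sensors.read_state())
E
```

```text
pics
scene {'mtx': array([[435.83130116,   0.        , 314.74286649],
       [  0.        , 435.83130116, 245.05653911],
       [  0.        ,   0.        ,   1.        ]]), 'R': array([[-0.91649094, -0.39969196,  0.01704959],
       [-0.22899486,  0.48918445, -0.8415818 ],
       [ 0.32803309, -0.77520637, -0.53986052]]), 't': array([ 427.00560869,  219.27852782, 1014.77694834])}
top {'mtx': array([[480.21093666,   0.        , 313.23925904],
       [  0.        , 480.21093666, 241.60916139],
       [  0.        ,   0.        ,   1.        ]]), 'R': array([[ 0.00847437, -0.99980566,  0.01779949],
       [-0.98090415, -0.01177034, -0.19413531],
       [ 0.19430708, -0.01581442, -0.98081327]]), 't': array([ -25.58461336,  500.458403  , 1384.39416745])}
25.0 {'t': 0.1, 'q': array([-1.29352795e+00,  2.07374749e-01,  1.54281067e+00, -4.01335160e-06,
        1.39350873e+00, -1.50509209e-01]), 'qvel': array([-0.00099216,  0.00031329, -0.00363943, -0.00010198, -0.0008453 ,
       -0.00074449]), 'tau': array([-4.07269363e-04, -3.84091222e+01, -2.92547411e+01, -2.81540051e-04,
        4.85887882e-03, -2.64632455e-06]), 'eef_pos': array([ 238.34711683, -522.57823533,  255.21933094]), 'eef_rot': array([[ 9.09889759e-01,  4.14849722e-01, -5.79039842e-04],
       [ 4.14850009e-01, -9.09887569e-01,  2.02014846e-03],
       [ 3.11196874e-04, -2.07832708e-03, -9.99997792e-01]]), 'force': array([-0.01630498,  0.23372351,  0.03711328]), 'wrist_torque': array([-0.0482556 ,  0.00361226,  0.04704878]), 'grasp_force': 0.0, 'grip_width': 85.32491794888976}
```

View pics/scene0.png

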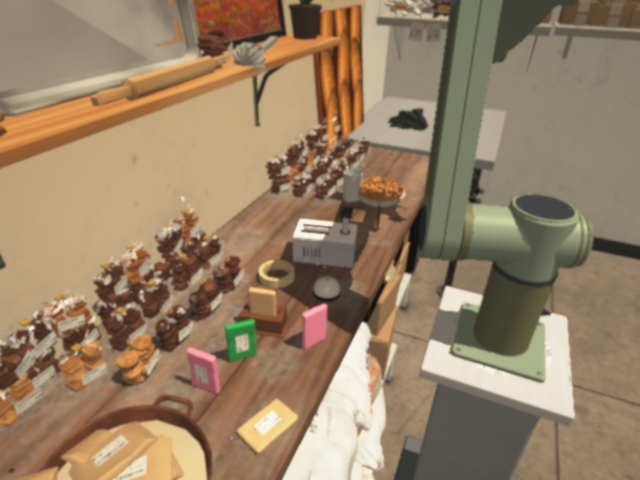

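View pics/top0.png

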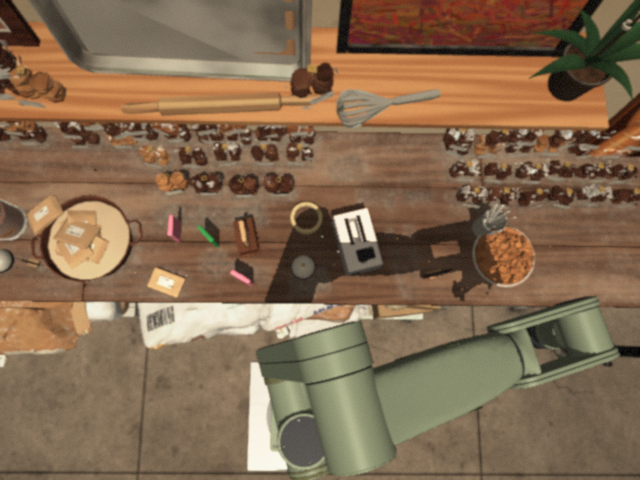

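The scene view shows the kraft packet in its stand at about (263,302) and the sealer at (327,240). In the top view the stand is at (245,234), the sealer at (358,240), its slot near (352,228) and its black head near (367,254). The green and pink blocks are decoys. Next I get coarse positions from depth.

```bash
cat > h.py <<'E'
from plant import ctrl, sensors, optics
import cv2,numpy as np
def cloud(d,c,T=None):
    v,u=np.mgrid[:480,:640]; K=c["mtx"]
    P=np.stack([(u-K[0,2])/K[0,0]*d,(v-K[1,2])/K[1,1]*d,d],-1)
    if T is None: W=(P-c["t"])@c["R"]
    else: W=P@T[:3,:3].T+T[:3,3]
    W[d<=0]=np.nan
    return W
def wrist():
    s=sensors.read_state(); p,d=optics.grab_frame("wrist"); c=optics.camera_params("wrist")
    T=np.eye(4);T[:3,:3]=s["eef_rot"];T[:3,3]=s["eef_pos"]
    T=T@c["T_tool_cam"]
    return p,d,c,T,cloud(d,c,T)
def rect(W,m,name):
    q=W[m][:,:2].astype(np.float32); 
    if len(q)<5: print(name,len(q)); return
    r=cv2.minAreaRect(q); print(name,len(q),"c",np.round(r[0],1),"size",np.round(r[1],1),"ang",round(r[2],2),"z",np.round(np.nanmedian(W[m][:,2]),1),"mean",np.round(q.mean(0),1))
def down(yaw): # tool down, tool y axis at yaw
    y=np.array([np.cos(yaw),np.sin(yaw),0]); z=np.array([0,0,-1.]); return np.stack([np.cross(y,z),y,z],1)
E
python3 - <<'E'
from h import *
print(optics.camera_params("wrist"))
c=optics.camera_params("top");d=np.load("pics/top0.npy");W=cloud(d,c)
U=np.zeros((480,640),bool)
def box(a,b,cc,e):
    m=U.copy();m[b:e,a:cc]=True;return m
z=W[...,2]
b=box(228,205,264,262)
rect(W,b&(z>85)&(z<120),"packet top"); rect(W,b&(z>35)&(z<55),"stand top")
b=box(325,195,390,280)
rect(W,b&(z>75)&(z<105),"sealer top"); rect(W,b&(z>140)&(z<175),"head");rect(W,b&(z>20)&(z<70),"low")
for n,bb in dict(bell=box(285,250,320,285),tape=box(285,195,325,238),sign=box(415,255,460,285)).items(): rect(W,bb&(z>12)&(z<80),n)
E
```

```text
{'mtx': array([[432.91422405,   0.        , 314.75344899],
       [  0.        , 432.91422405, 246.91619368],
       [  0.        ,   0.        ,   1.        ]]), 'T_tool_cam': array([[ 6.62031078e-04, -9.59166812e-01, -2.82840217e-01,
         7.19665608e+01],
       [ 9.99999631e-01,  4.80259442e-04,  7.11998874e-04,
         4.51114800e-02],
       [-5.47089005e-04, -2.82840584e-01,  9.59166776e-01,
        -1.16648901e+02],
       [ 0.00000000e+00,  0.00000000e+00,  0.00000000e+00,
         1.00000000e+00]])}
packet top 101 c [520.2 183.7] size [61.9 13.6] ang 13.69 z 104.7 mean [519.9 183.6]
stand top 483 c [520.8 184. ] size [101.8  56.8] ang 12.65 z 43.9 mean [516.9 182.1]
sealer top 1755 c [ 501.1 -149.9] size [174.8 106.1] ang 14.55 z 89.0 mean [ 501.1 -146.7]
head 226 c [ 447.8 -163.1] size [33.5 49.6] ang 13.76 z 158.4 mean [ 447.3 -162.6]
low 308 c [ 497.4 -148.3] size [177.2 102.1] ang 14.6 z 41.9 mean [ 491.2 -135.1]
bell 404 c [429.8   9.3] size [65.6 66.5] ang 26.99 z 35.9 mean [427.5   9.3]
tape 335 c [588.3  17.9] size [130.5  97.1] ang 73.01 z 23.4 mean [583.2   2.4]
sign 124 c [ 411.8 -390.7] size [19.  85.8] ang 12.18 z 30.9 mean [ 411.2 -390.6]
```

Run:
```python
from h import *
R=down(np.radians(13.8-90))
def go(p):
    print(ctrl.solve_ik(p,R)); ctrl.move_ptp(p,R)
go([520,-145,330])
p,d,c,T,W=wrist(); cv2.imwrite("pics/w1.png",p[:,:,::-1]); z=W[...,2]
near=lambda x,y,r:(np.hypot(W[...,0]-x,W[...,1]-y)<r)
rect(W,near(448,-163,40)&(z>150)&(z<175),"head")
rect(W,near(501,-150,115)&(z>70)&(z<105),"sealer"); rect(W,near(530,-142,45)&(z>80)&(z<105),"lip?"); rect(W,near(530,-142,42)&(z<70)&(z>30),"slotfloor")
np.save("pics/W1.npy",W)
go([515,183,330])
p,d,c,T,W=wrist(); cv2.imwrite("pics/w2.png",p[:,:,::-1]); z=W[...,2]
rect(W,near(520,184,40)&(z>95)&(z<120),"packet"); rect(W,near(520,184,75)&(z>38)&(z<55),"stand")
np.save("pics/W2.npy",W)
print(sensors.read_state()["t"])
p1=cv2.imread("pics/w1.png");p2=cv2.imread("pics/w2.png")
cv2.imwrite("pics/w12.png",cv2.resize(np.vstack([p1,p2]),None,fx=.62,fy=.62,interpolation=cv2.INTER_AREA))
```

```text
[-4.32302426e-01  8.30298671e-02  1.53004610e+00 -4.44089210e-16
  1.52851668e+00  8.97638464e-01]
head 2965 c [ 449. -164.] size [33.9 49.9] ang 15.21 z 158.7 mean [ 450.9 -163.6]
sealer 20322 c [ 502.3 -150.3] size [172.6 105.3] ang 14.57 z 89.1 mean [ 510.8 -148. ]
lip? 7165 c [ 529.8 -142. ] size [89.1 89.9] ang 13.31 z 89.5 mean [ 530.7 -141.6]
slotfloor 1844 c [ 529.6 -143.1] size [70.9 20.1] ang 14.56 z 39.1 mean [ 527.  -143.7]
[ 1.83045297e-01  9.77177905e-02  1.51414032e+00 -4.44089210e-16
  1.52973454e+00  1.51298619e+00]
packet 1219 c [521.  183.2] size [61.8 13.5] ang 13.41 z 105.4 mean [522.9 184.2]
stand 4806 c [520.8 182.9] size [100.   55.6] ang 12.72 z 43.9 mean [524.7 184. ]
3.1833
```

View pics/w12.png

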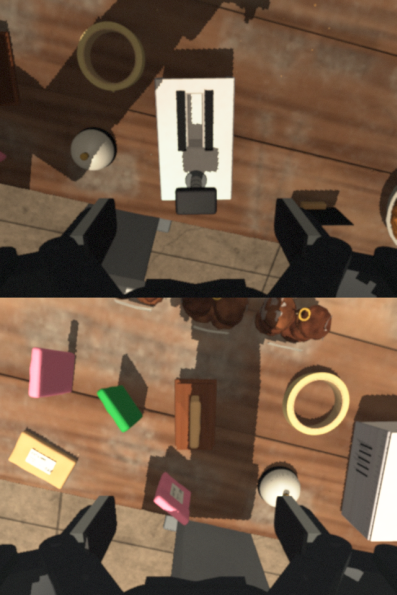

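Wrist views agree with the top camera: the packet is at (521,183.4) with yaw about 13.2°, and the slot is at (529.7,-142.8) with yaw 14.56°. The green decoy is about 75 mm from the packet, so I approach with the fingers partly open.

Run:
```python
from h import *
R=down(np.radians(13.2-90))
ctrl.gripper_to(45,40)
P=np.array([521,183.4,0])
ctrl.move_l(P+[0,0,170],R,vel=250)
print(ctrl.move_l(P+[0,0,97],vel=100,threshold=12)); s=sensors.read_state(); print(s["eef_pos"],s["force"])
ctrl.gripper_to(0,40); s=sensors.read_state(); print(s["grip_width"],s["grasp_force"],s["force"],s["eef_pos"])
ctrl.move_l(P+[0,0,130],vel=60);s=sensors.read_state(); print(s["grip_width"],s["force"])
ctrl.move_l(P+[0,0,225],vel=150)
R2=down(np.radians(14.56-90))
ctrl.move_l([529.7,-142.8,225],R2,vel=200); ctrl.hold(.3)
s=sensors.read_state(); print(s["t"],s["eef_pos"],s["grip_width"],s["force"])
p,d,c,T,W=wrist(); cv2.imwrite("pics/w3.png",p[:,:,::-1]); np.save("pics/W3.npy",W)
z=W[...,2];m=(np.hypot(W[...,0]-529,W[...,1]+142)<45)&(z>200)&(z<245); rect(W,m,"pkt top")
p,d=optics.grab_frame("scene"); cv2.imwrite("pics/s3.png",cv2.resize(p[150:330,220:420,::-1],None,fx=3,fy=3))
W=cloud(d,optics.camera_params("scene"));z=W[...,2];L=(W-[529.7,-142.8,0])
a=np.radians(14.56);lx=L[...,0]*np.cos(a)+L[...,1]*np.sin(a);ly=-L[...,0]*np.sin(a)+L[...,1]*np.cos(a)
m=(abs(lx)<45)&(abs(ly)<14)&(z>115)&(z<200);print(m.sum(),np.nanpercentile(z[m],[1,99]),np.nanpercentile(lx[m],[2,98]),np.nanpercentile(ly[m],[5,50,95]))
```

```text
False
[521.71518192 183.54849562  97.72720963] [-0.3723091   1.09732189 -0.19632097]
13.176856260652348 39.49501097202301 [ 0.55295296 -0.29797909  2.24964095] [521.80074229 183.55325786  97.91888424]
13.561612409717078 [ 1.34657015 -0.34447785 -1.32264858]
9.275 [ 529.74421702 -142.36236405  225.03523378] 13.615988499540714 [ 0.00650373  1.23020703 -0.89221547]
pkt top 15216 c [ 537.7 -144.4] size [56.6 58.8] ang 51.74 z 232.6 mean [ 537.2 -140.3]
472 [134.39471723 198.89545193] [-33.30431075  27.66505999] [ 4.67903432  8.36789216 11.83126153]
```

View pics/s3.png

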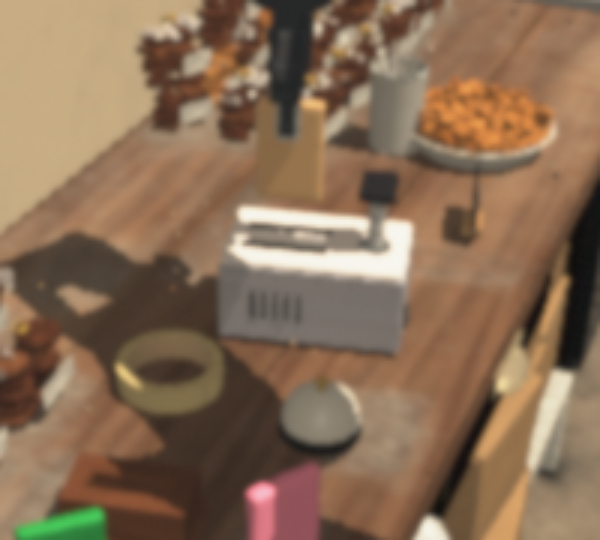

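View pics/w3.png

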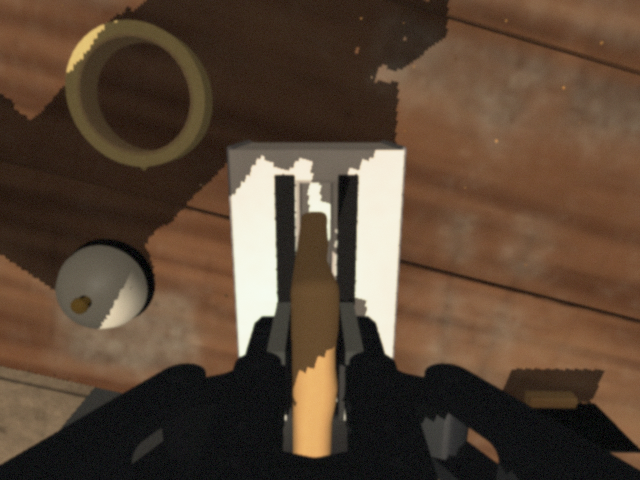

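The packet is held upright over the sealer, and its bottom edge (about (315,213) in the wrist view) lines up between the dark lips. I lower it with a force guard.

Run:
```python
from h import *
W=np.load("pics/W3.npy");p=cv2.imread("pics/w3.png");a=np.radians(14.56);L=W-[529.7,-142.8,0]
lx=L[...,0]*np.cos(a)+L[...,1]*np.sin(a);ly=-L[...,0]*np.sin(a)+L[...,1]*np.cos(a)
for r in (225,250,270,290,320): print(r,[np.round([f[r,u] for f in (lx,ly,W[...,2])],1) for u in (305,315,325)])
print(ctrl.move_l([529.7,-142.8,190],vel=120,threshold=10))
h=ctrl.move_l([529.7,-142.8,130],vel=40,threshold=8)
s=sensors.read_state(); print(h,s["t"],s["eef_pos"],s["force"],s["wrist_torque"],s["grip_width"])
```

```text
225 [array([ 30.1,   4.3, 167.1]), array([ 29.9,   0.2, 166.1]), array([ 28.2,  -4.2, 159.2])]
250 [array([ 29.8,   3.6, 201.8]), array([3.000e+01, 2.000e-01, 2.023e+02]), array([ 26.6,  -3.4, 191.2])]
270 [array([ 30. ,   3.2, 222.5]), array([3.010e+01, 2.000e-01, 2.227e+02]), array([ 29.7,  -2.7, 221.8])]
290 [array([ 27.8,   3. , 232.5]), array([ 28. ,   0.3, 233. ]), array([ 27.8,  -2.4, 232.6])]
320 [array([ 18.8,   3. , 232.4]), array([1.91e+01, 2.00e-01, 2.33e+02]), array([ 19.5,  -2.5, 233.8])]
False
False 11.4667 [ 529.66690481 -142.81456139  130.94460242] [-4.04992473  0.85097558  5.76923242] [0.24270364 0.552304   0.05418983] 13.288142298196165
```

The packet reached the floor at the expected TCP height (131). I release, retreat and check.

Run:
```python
from h import *
ctrl.gripper_to(40)
ctrl.move_l([529.7,-142.8,260],vel=200)
ctrl.gripper_to(0,40)
ctrl.move_l([510,-148,300],vel=200); ctrl.hold(.2)
p,d,c,T,W=wrist(); cv2.imwrite("pics/w4.png",p[:,:,::-1]); z=W[...,2]
near=lambda x,y,r:(np.hypot(W[...,0]-x,W[...,1]-y)<r)
rect(W,near(530,-142,45)&(z>125)&(z<150),"pkt"); rect(W,near(448,-164,40)&(z>152)&(z<170),"head")
s=sensors.read_state(); print(s["t"],s["eef_pos"],s["force"],s["grip_width"])
```

```text
pkt 1836 c [ 529.1 -143. ] size [61.4 13.7] ang 14.99 z 138.5 mean [ 531.3 -142.1]
head 340 c [ 461.7 -160.6] size [ 8.  49.5] ang 13.81 z 157.1 mean [ 463.5 -161.6]
13.7333 [ 509.65034707 -147.64606736  298.66290541] [-0.08894871 -0.01501411  0.56545215] -0.09931925150619479
```

View pics/w4.png

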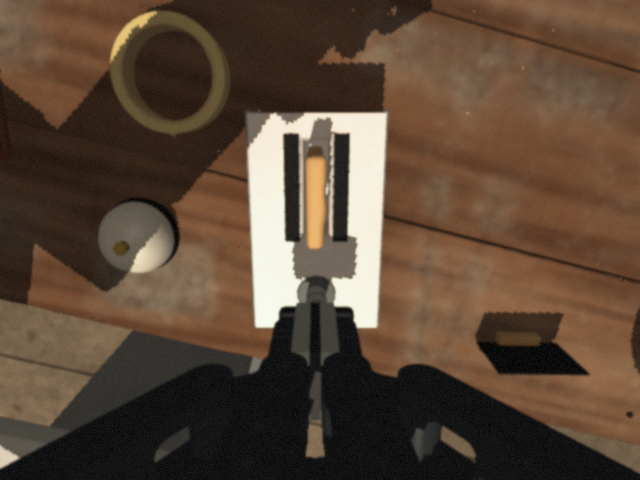

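The packet sits home in the slot: centre (529.1,-143.0), and its top reads 138.5, which is 140 after the 1.5 mm depth bias. Now I press the head, finding contact first.

Run:
```python
from h import *
H=np.array([447.9,-164,0])
ctrl.move_l(H+[0,0,215],vel=150)
ctrl.hold(.3); s=sensors.read_state(); print(s["eef_pos"],s["force"]); f0=s["force"][2]
h=ctrl.move_l(H+[0,0,175],vel=15,threshold=2.5); s=sensors.read_state(); print("contact",h,s["eef_pos"],s["force"])
for z in [*range(182,146,-4),146,144,143,142]:
    ctrl.move_l(H+[0,0,z],vel=25); s=sensors.read_state(); print(z,round(s["eef_pos"][2],2),round(s["force"][2]-f0,2))
print(s["t"],s["eef_pos"])
```

```text
[ 448.50738158 -164.10417237  215.59002388] [-0.17560488  0.00820504  0.14075955]
contact True [ 447.93226211 -164.0085455   184.99068485] [-0.22745821  0.51873177  5.82127159]
182 183.12 7.89
178 179.12 7.03
174 174.46 3.89
170 170.48 5.14
166 166.97 9.26
162 162.68 6.21
158 158.28 5.72
154 154.65 7.7
150 150.98 9.59
146 146.55 6.54
144 144.37 5.21
143 143.37 6.42
142 142.42 6.09
20.475 [ 448.02707025 -164.05928269  142.42257541]
```

Run:
```python
from h import *
H=np.array([447.9,-164,0])
for z in (141,140,139.4):
    ctrl.move_l(H+[0,0,z],vel=15); ctrl.hold(.5); s=sensors.read_state(); print(z,s["eef_pos"],s["force"])
p,d=optics.grab_frame("scene"); cv2.imwrite("pics/s5.png",cv2.resize(p[185:285,270:380,::-1],None,fx=5,fy=5,interpolation=cv2.INTER_CUBIC))
W=cloud(d,optics.camera_params("scene"));W0=cloud(np.load("pics/scene0.npy"),optics.camera_params("scene"))
for w in (W0,W):
    L=w-[447.9,-164,0];a=np.radians(14.56);lx=L[...,0]*np.cos(a)+L[...,1]*np.sin(a);ly=-L[...,0]*np.sin(a)+L[...,1]*np.cos(a)
    m=(abs(lx)<15)&(ly>8)&(ly<22)&(w[...,2]>100)&(w[...,2]<175); print(m.sum(),np.round(np.sort(w[...,2][m]),0))
print(sensors.read_state()["t"])
```

```text
141 [ 448.03563304 -164.06012026  141.55370376] [-1.41217171  1.56827412  6.44366553]
140 [ 448.05111521 -164.07415865  140.68958046] [-2.04665581  1.68813715  8.20747607]
139.4 [ 448.03704744 -164.09027552  140.16793847] [-3.33977166  1.44679868  8.38055464]
61 [102. 102. 103. 103. 103. 107. 107. 108. 111. 111. 112. 112. 112. 116.
 117. 117. 118. 120. 120. 123. 123. 123. 126. 126. 127. 129. 129. 130.
 131. 133. 134. 135. 135. 136. 138. 138. 154. 156. 156. 157. 157. 157.
 157. 157. 157. 158. 158. 158. 158. 158. 158. 158. 158. 158. 159. 159.
 159. 159. 160. 160. 160.]
97 [101. 107. 110. 110. 111. 112. 112. 112. 112. 113. 113. 113. 113. 113.
 113. 113. 113. 113. 113. 114. 114. 114. 114. 114. 114. 114. 115. 115.
 115. 116. 117. 120. 122. 122. 123. 123. 123. 124. 124. 125. 125. 125.
 126. 127. 127. 129. 129. 129. 130. 130. 130. 131. 131. 132. 133. 133.
 133. 133. 133. 134. 134. 134. 135. 136. 137. 137. 137. 138. 138. 139.
 140. 140. 141. 141. 141. 141. 142. 142. 143. 143. 143. 144. 144. 145.
 146. 147. 147. 148. 148. 148. 148. 149. 151. 152. 161. 164. 171.]
22.775
```

View pics/s5.png

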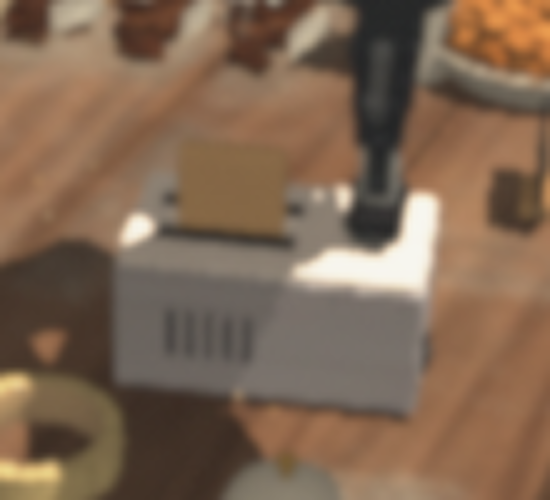

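The packet stands in the slot and the head (crop (375,225)) is down about 45 mm (depth 158 to 113). I nudge it a fraction so it is just past the click, then hand in.

Run:
```python
from h import *
H=np.array([447.9,-164,0])
ctrl.move_l(H+[0,0,138.6],vel=15); ctrl.hold(.5); s=sensors.read_state(); print(s["eef_pos"],s["force"],s["t"])
if 138.8<s["eef_pos"][2]<140: print(ctrl.finish_job())
```

```text
[ 448.04068171 -164.08043478  139.47578617] [-2.83227762  0.9301811   9.03372   ] 23.525
the job is handed in; nothing more can be done
None
```

The packet is fully home in the sealer slot and released, and the arm is holding the press head at the third click (about 45.5 mm down, 9 N); I handed the job in at 23.5 s.

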